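# Find and open the empty well of the brick chest

### The arm

A 6-joint arm with a two-finger parallel gripper is mounted at the origin on the work surface. World frame = base frame: x ahead of the robot, y to its left, z up, the work surface at z = 0. Lengths are in mm, angles in rad, forces in N, time in s.
With the tool pointing down it reaches from about 300 to 850 mm from the base axis. Payload 4.2 kg.
Tool frame: the origin (TCP) lies midway between the tips of the shut fingers; the grasp point (between the pads) lies 19 mm behind it (env.grasp_offset is the distance from the TCP to the grasp point, in mm); z points along the fingers, y is the line along which they close (so a half turn about z gives the same grasp; the last joint's range is limited). The gripper opens to 91 mm and grips with 3 to 60 N. Pads are 32 mm wide; open, the fingers measure 118 mm over their backs; the gripper's body (76 mm by 178 mm) begins 60 mm behind the grasp point.
Start: joints at [1.239, 0.32, 1.565, -0, 1.257, -0.02], TCP at [176.397, 547.291, 213.976] pointing down, gripper open.
Joint ranges: [-3.11, 3.11], [-0.84, 2.01], [0.21, 2.61], [-1.34, 4.49], [0.05, 2.63], [-2.56, 2.56]. Speed limits (rad/s): [2.57, 2.57, 3.14, 3.14, 3.14, 3.14].

### API

Orientations are given as a unit quaternion [x, y, z, w].
In Python, from station import env gives the robot as it stands.
- The arm moves only by the tool play_rows, never from a script. Its arguments are lists of equal length, an entry for each row: "linear": the shift along the tool's x, y, z in cm, a list of three; "turn": the turn about the tool's z in degrees; "grip": the opening, from 0 (shut) to 1 (fully open). A call has 1 to 8 rows; each row is the pose to reach, as a shift and turn from the pose commanded when the call began, along the tool's axes at that moment; what a row does not reach only later rows make up. A row lasts 1/12 s, in which the tool goes at most 41.7 mm and 7.16 degrees, less where a joint would pass 70% of its speed; a pose out of reach is approached as far as the arm can. A call with a gripper value outside its range is refused whole. The fingers move at their own pace and stop on an object; "grip_force" is the grip in N (left out, the last holds). Time passes only in rows, so rows that repeat a pose let the fingers close. It gives the time, the measured TCP pose, the force, the opening and the grip force at its end, in the units of the state.
- env.read_state(): the state, without advancing time (a new reading comes with each control period).
- env.camera(name): name is "scene" or "side" or "wrist"; returns the picture (384x512x3 uint8, blue, green, red); there is no depth.
- env.camera_params(name): a dict with "camera_matrix" (3x3 intrinsics, pixels), "world_to_cam" (4x4, takes a point from world to camera coordinates). Camera axes: x right, y down, z forward; pixel columns grow to the right and rows downward; lengths in mm; the calibration is good to about 2 mm. A picture is of the moment at which its call begins: read the wrist's pose just before it. camera_params takes no time and is no camera call; for the wrist camera it gives the pose at the moment of the call.
- env.job_done(): hands the job in; it is judged then, once.
The state is a dict: "clock": time; "qpos": joint angles; "dq": joint speeds; "effort": joint torques, N m; "eef_pos": TCP position; "tcp_rot": TCP orientation; "force": force on the tool from outside, world axes, zero at the start; "ft_torque": the same for the moment, N m; "grip_width": finger opening in mm; "gripper_force": force on a finger pad.
Only numpy, scipy, OpenCV 4.12 (cv2) and the standard library are available. Lean on these libraries where they do the work, as an engineer would, in place of code of your own. Each camera call takes 0.05 s, during which the arm holds its last target. There are 200 camera calls.

### The job

Three of the four covers on the brick chest lie on bricks and are solid; the fourth is over the empty well. Press the far, ribbed end of the covers with a fingertip until you find the one that rocks, then push that cover up from the near side until it stands upright and leave it standing open, with the other covers shut. Do not lift, carry or push about anything else on the chest or the bench.

Things in the scene. Friction and masses are not known exactly. Their poses are not given: they have to be found in the camera images.
- chest: low wooden chest 158 x 430 x 75 mm (x, y, z), fixed to the bench; origin at the centre of its underside, +x away from the robot, +y to the left. Four identical grey metal covers in a row along y, two on each side of a fixed wooden deck 76 mm wide, lie flush with its rims. Each pivots like a see-saw over its own well, 122 mm (x) long and 69 mm deep; three wells hold a brick, one (it varies) is empty
- axle_a (a point): point at rim height (75 mm) on the middle of the axle (a raised line along y) of the leftmost (+y) cover; fixed to the chest, axes as the chest's. Every cover is 114 x 74 x 6 mm: its far part reaches 48 mm beyond the axle, its near part 66 mm towards the robot. Three ribs 26 to 40 mm beyond the axle mark where to press
- cover_a (a joint): tilt in rad of the leftmost (+y) cover: 0 flush (starts within 0.02), positive with its far part down and near part up, 1.57 upright, stops at -0.12 and 1.70; over a brick it stays within about 0.07. Its axle rubs, so it stays where it is left
- axle_b (a point): point at rim height (75 mm) on the middle of the axle (a raised line along y) of the second cover from the left, just left of the fixed middle deck; fixed to the chest, axes as the chest's. Pressed at the ribs, a cover over a brick gives 1 to 2 mm and is then solid; the loose one swings away under 2 to 3 N
- cover_b (a joint): tilt in rad of the second cover from the left, just left of the fixed middle deck: 0 flush (starts within 0.02), positive with its far part down and near part up, 1.57 upright, stops at -0.12 and 1.70; over a brick it stays within about 0.07. Its axle rubs, so it stays where it is left
- axle_c (a point): point at rim height (75 mm) on the middle of the axle (a raised line along y) of the third cover from the left, just right of the fixed middle deck; fixed to the chest, axes as the chest's. A finger pressing at the ribs can follow the loose cover down into the well (its far wall stands 52 mm beyond the axle)
- cover_c (a joint): tilt in rad of the third cover from the left, just right of the fixed middle deck: 0 flush (starts within 0.02), positive with its far part down and near part up, 1.57 upright, stops at -0.12 and 1.70; over a brick it stays within about 0.07. Its axle rubs, so it stays where it is left
- axle_d (a point): point at rim height (75 mm) on the middle of the axle (a raised line along y) of the rightmost (-y) cover; fixed to the chest, axes as the chest's. To raise the loose cover once its near part is up, push from the near side under its edge, up and away along the edge's arc (66 mm about the axle); a level push jams while it is tilted less than about 0.9
- cover_d (a joint): tilt in rad of the rightmost (-y) cover: 0 flush (starts within 0.02), positive with its far part down and near part up, 1.57 upright, stops at -0.12 and 1.70; over a brick it stays within about 0.07. Its axle rubs, so it stays where it is left
- weight: brass knob weight, 30 mm wide, 36 mm tall, standing on the near half of the chest's middle deck; to be left alone; origin at the centre of its underside
- crucible: small white crucible, 36 mm wide, 26 mm tall, standing on the far half of the chest's middle deck; to be left alone; origin at the centre of its underside
- brick: spare brick 100 x 60 x 61 mm on the bench to the right of the chest; to be left alone; origin at the centre of its underside
- beaker: glass beaker, 68 mm wide, 90 mm tall, on the bench to the left of the chest; to be left alone; origin at the centre of its underside
- dish: white bowl, 90 mm wide, 35 mm tall, on the bench behind the chest, to the left; to be left alone; origin at the centre of its underside
- tripod: steel tripod, about 110 mm across its feet, 103 mm tall, on the bench behind the chest, to the right; origin between its feet; to be left alone
- brush: bench brush 170 mm long lying on the bench in front of the chest; to be left alone

How it is judged (in metres and radians):
On the way:
1. the cover over the empty well has been rocked by pressing it (value of joint any of cover_a, cover_b, cover_c, cover_d above 0.2 rad), for 0.1 s.
At the end, for the whole second after the job is handed in: one cover stands open at more than 1.3 rad (about 75 degrees) and is at rest, the other three are within 0.1 rad of flush, and every bystander is within 30 mm of where it began (value of joint any of cover_a, cover_b, cover_c, cover_d above 1.3 rad and (value of joint cover_a above 1.3 rad or value of joint cover_a between -0.1 and 0.1 rad) and velocity of joint cover_a between -0.1 and 0.1 rad/s and (value of joint cover_b above 1.3 rad or value of joint cover_b between -0.1 and 0.1 rad) and velocity of joint cover_b between -0.1 and 0.1 rad/s and (value of joint cover_c above 1.3 rad or value of joint cover_c between -0.1 and 0.1 rad) and velocity of joint cover_c between -0.1 and 0.1 rad/s and (value of joint cover_d above 1.3 rad or value of joint cover_d between -0.1 and 0.1 rad) and velocity of joint cover_d between -0.1 and 0.1 rad/s and distance of each of weight, crucible, brick, beaker, dish, tripod, brush from where it was at the start of the episode below 0.03 m); the robot touches nothing.
It fails at once if a bystander is lifted, carried or pushed more than 30 mm from where it began (distance of any of weight, crucible, brick, beaker, dish, tripod, brush from where it was at the start of the episode above 0.03 m).
It fails at once if the weight, the crucible or the beaker is tipped over (angle between any of weight, crucible, beaker's own z axis and vertical above 0.6 rad).
It also fails if it takes over 50 s, if anything falls off the work surface, if the arm or the gripper's body presses on something with over 40 N, if the wrist force passes 120 N, or if a joint passes its speed limit or range.

## Working session

There is one attempt and no reset: what is moved stays moved. The work goes in short steps, Python scripts to look and compute and a tool call to move; the robot and the scene stay as the last step left them, time stands still between calls to the robot, and variables do not carry over. Pictures are saved under pics/ and viewed, at most 10 in all, crops included, and the job is handed in when it is done.

Besides the shell and the picture viewer there is one more tool, called after "Call:" as name([rows], argument=value, ...), one row to a line, values as JSON. play_rows: Moves the arm, as the interface text tells. Its arguments: {"type":"object","properties":{"linear":{"type":"array","items":{"type":"array","items":{"type":"number"}}},"turn":{"type":"array","items":{"type":"number"}},"grip":{"type":"array","items":{"type":"number"}},"grip_force":{"type":"number"}},"required":["linear","turn","grip"]}

```bash
mkdir -p pics; ls
python3 - <<'E'
from station import env
import cv2
for n in ("scene","side"):
    cv2.imwrite(f"pics/{n}0.png",cv2.resize(env.camera(n),(800,600),interpolation=cv2.INTER_CUBIC))
    p=env.camera_params(n);print(n,p["camera_matrix"].tolist(),p["world_to_cam"].round(3).tolist())
s=env.read_state();print({k:(v.tolist() if hasattr(v,'tolist') else v) for k,v in s.items()})
E
```

```text
pics
scene [[376.01314708397035, 0.0, 253.45433680184624], [0.0, 376.01314708397035, 187.6936486642823], [0.0, 0.0, 1.0]] [[0.737, 0.675, 0.009, -453.85], [0.432, -0.461, -0.775, -211.344], [-0.52, 0.575, -0.632, 1168.713], [0.0, 0.0, 0.0, 1.0]]
side [[433.8826649835016, 0.0, 260.8298919535312], [0.0, 433.8826649835016, 192.30066264593438], [0.0, 0.0, 1.0]] [[0.949, -0.315, -0.021, -586.563], [-0.203, -0.557, -0.805, 174.783], [0.242, 0.768, -0.593, 1101.505], [0.0, 0.0, 0.0, 1.0]]
{'clock': 0.1, 'qpos': [1.2390067405116272, 0.32022011527236466, 1.56555807015232, -3.763333479376037e-05, 1.2574144752058676, -0.02003170587136241], 'dq': [-0.0010155152737366246, 0.0005776442251965632, -0.0018692075334358796, -0.0009138016381791183, 0.0014272400538496205, -0.001658620892692949], 'effort': [0.001529360088170506, -41.33381724357605, -23.25108289718628, 0.07287728134542704, 0.04231334547512233, -6.9284062647057e-05], 'eef_pos': [176.2490541277045, 546.838029685499, 213.20847377824694], 'tcp_rot': [0.155242648329024, 0.9878760447617116, -0.0007907892586111681, -0.00012238503260415215], 'force': [-0.9573271603951007, -0.42769084766232474, 0.1720284398530729], 'ft_torque': [0.012614764199185686, 0.05068065232824539, 0.010610448004300405], 'gripper_force': 0.0, 'grip_width': 91.23360993489425}
```

View pics/scene0.png

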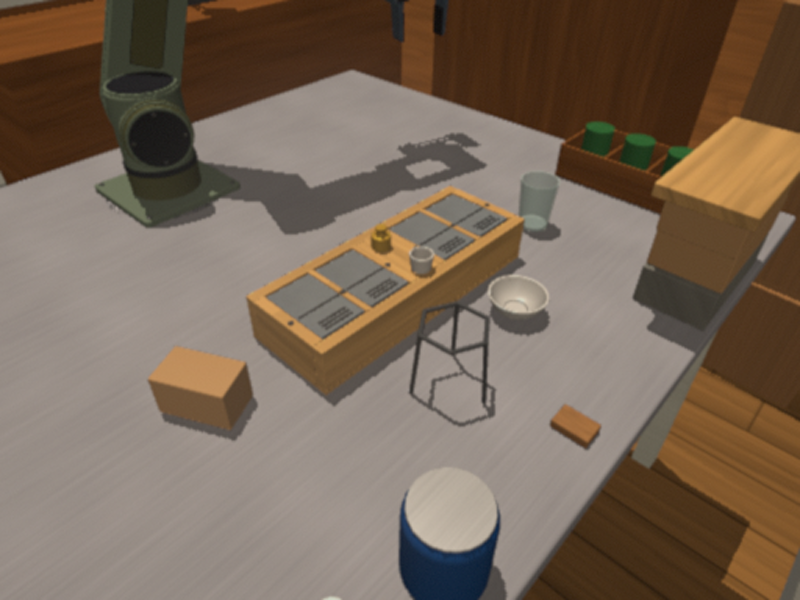

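The scene picture shows the chest with its top corners near (250,298), (323,350), (523,218) and (452,188). The tripod stands close to the far right rim, the beaker off the left end, and the brick on the right.

View pics/side0.png

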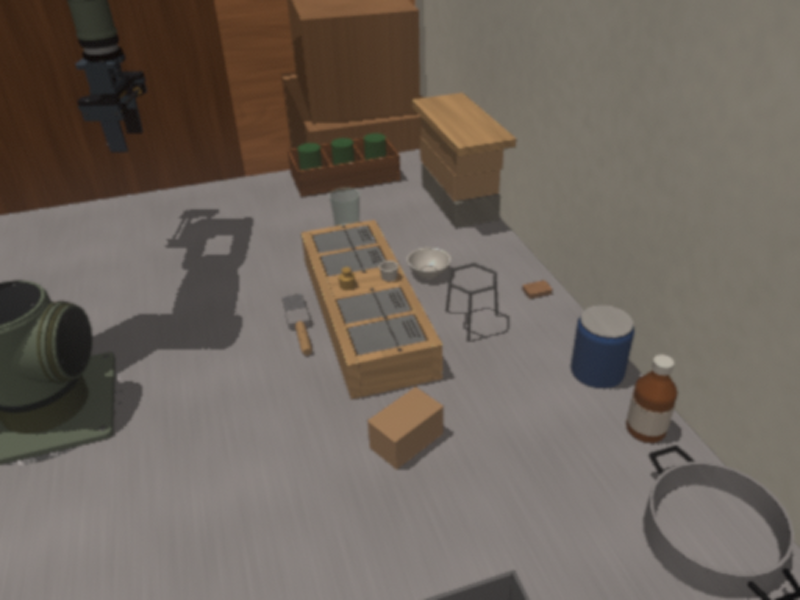

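```bash
cat > h.py <<'E'
from station import env
import numpy as np, cv2
def ray(n,px,z,scale=800/512):
    p=env.camera_params(n);K=p["camera_matrix"];T=p["world_to_cam"]
    d=T[:3,:3].T@np.linalg.solve(K,[px[0]/scale,px[1]/scale,1]);c=-T[:3,:3].T@T[:3,3]
    return c+d*(z-c[2])/d[2]
def proj(n,P,scale=800/512):
    p=env.camera_params(n);K=p["camera_matrix"];T=p["world_to_cam"]
    q=K@(T[:3,:3]@np.asarray(P,float)+T[:3,3]);return q[:2]/q[2]*scale
E
python3 - <<'E'
from h import *
for q in [(250,298),(323,350),(523,218),(452,188)]: print(q,ray("scene",q,75).round(1))
for q in [(270,303),(360,278),(390,264),(464,216)]: print(q,ray("scene",q,75).round(1))
E
```

```text
(250, 298) [ 483.2 -145.9   75. ]
(323, 350) [ 628.1 -145.5   75. ]
(523, 218) [638.9 277.   75. ]
(452, 188) [494.3 275.7  75. ]
(270, 303) [ 511.  -134.1   75. ]
(360, 278) [559.5 -14.5  75. ]
(390, 264) [567.6  38.5  75. ]
(464, 216) [565.7 216.5  75. ]
```

The side picture shows the chest's top corners near (303,233), (377,222), (440,347) and (349,366). The brush lies in front of it around (298,322).

Run:
```python
from h import *
a=env.camera("scene")[112:262,150:350]; b=env.camera("side")[135:255,185:295]
cv2.imwrite("pics/sc_crop.png",cv2.resize(a,(800,600),interpolation=cv2.INTER_CUBIC))
cv2.imwrite("pics/si_crop.png",cv2.resize(b,(550,600),interpolation=cv2.INTER_CUBIC))
```

```text
(no output)
```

View pics/sc_crop.png

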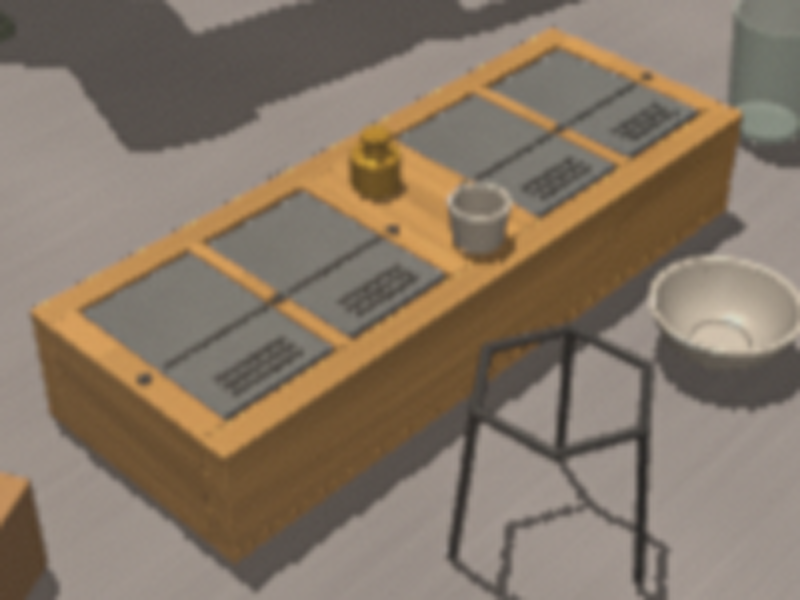

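View pics/si_crop.png

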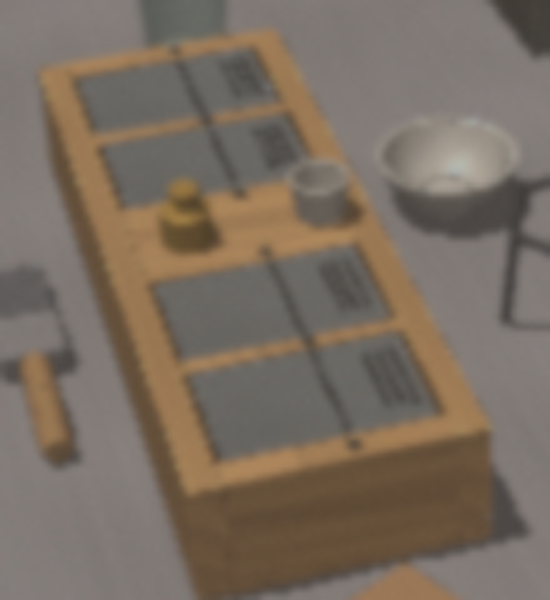

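Crops: in the scene crop the chest corners are (34,313), (222,457), (742,112) and (555,30), with axle ends at (144,379) and (647,76). In the side crop the corners are (40,70), (275,33), (490,432) and (192,493), with axle ends at (175,50) and (356,444).

Run:
```python
from h import *
from scipy.optimize import least_squares
C=[(-79,-215),(79,-215),(79,215),(-79,215)]
sc=np.array([(34,313),(222,457),(742,112),(555,30)])/4+[150,112]
si=np.array([(192,493),(490,432),(275,33),(40,70)])/5+[185,135]
def R(t): return np.array([[np.cos(t),-np.sin(t)],[np.sin(t),np.cos(t)]])
def f(v):
    r=[]
    for n,px in(("scene",sc),("side",si)):
        for c,p in zip(C,px): r+=list(proj(n,[*(R(v[2])@c+v[:2]),75],1)-p)
    return r
s=least_squares(f,[560,65,-.02]);v=s.x;print(v.round(3),np.round(s.fun,1))
L=lambda n,q:(R(v[2]).T@(ray(n,q,75,1)[:2]-v[:2])).round(1)
for q in [(144,379),(647,76),(393,229)]: print("axle sc",L("scene",np.array(q)/4+[150,112]))
for q in [(175,50),(356,444),(240,193),(265,250)]: print("axle si",L("side",np.array(q)/5+[185,135]))
for q in [(78,310),(190,250),(338,350),(225,417),(205,240),(305,190),(450,275),(350,335),(702,113),(632,157),(560,47),(487,92)]: print("cov",L("scene",np.array(q)/4+[150,112]))
for n,q in dict(weight=(375,190),cruc=(480,250)).items(): print(n,L("scene",np.array(q)/4+[150,112]))
for q in [(650,60),(740,135)]: print("beaker",ray("scene",np.array(q)/4+[150,112],0,1))
for y in (134,77,-77,-134): print(y,(R(v[2])@[9+33,y]+v[:2]).round(1),(R(v[2])@[9,y]+v[:2]).round(1))
```

```text
[ 5.5818e+02  6.5357e+01 -2.5000e-02] [-1.9 -1.1  0.2  0.4  0.7 -0.2 -0.8 -1.2 -0.3 -0.1  1.3 -1.1  0.7 -1.3
  0.  -0.7]
axle sc [   8.7 -206.2]
axle sc [  8.8 206.3]
axle sc [  8.7 -29.6]
axle si [  7.7 207. ]
axle si [   8.  -205.6]
axle si [ 7.4 32. ]
axle si [  6.8 -28.5]
cov [ -58.8 -196.7]
cov [ -57.4 -122.2]
cov [  61.6 -123.3]
cov [  58.3 -195.9]
cov [ -58.6 -110.5]
cov [-54.7 -38.3]
cov [ 60.2 -37.8]
cov [  57.5 -110.8]
cov [ 60.9 194.4]
cov [ 60.  123.6]
cov [-55.7 195.6]
cov [-52.1 118. ]
weight [-25.6  -9.6]
cruc [56.8 -9.7]
beaker [491.12696586 401.90902415   0.        ]
beaker [599.05689799 359.69159437   0.        ]
134 [603.5 198.3] [570.5 199.1]
77 [602.1 141.3] [569.1 142.1]
-77 [598.3 -12.7] [565.3 -11.8]
-134 [596.8 -69.6] [563.8 -68.8]
```

Call:
play_rows([
  [-4,-1.4,0],
  [-8,-2.8,0],
  [-12,-4.2,0],
  [-16,-5.6,0],
  [-20,-7,0],
  [-24,-8.4,0],
  [-28,-9.8,0],
  [-32,-11.2,0],
], turn=[7,14,21,28,35,42,49,56], grip=[0,0,0,0,0,0,0,0])

```text
clock: 0.87
eef_pos: [443.3, 344.4, 213.9]
tcp_rot: [0.603, 0.798, 0.0, -0.0]
force: [-0.3, -0.1, -0.5]
grip_width: 40.9
gripper_force: 0.0
```

```bash
cat >> h.py <<'E'
from scipy.spatial.transform import Rotation as Ro
V=np.array([558.2,65.4]);yaw=-.025
def goto(lx,ly,z):
    "print state in chest frame and the shift/turn (cm, deg) to a chest-frame TCP target"
    s=env.read_state();R=Ro.from_quat(s["tcp_rot"]).as_matrix();p=s["eef_pos"]
    c,q=np.cos(yaw),np.sin(yaw);A=np.array([[c,-q],[q,c]])
    t=np.r_[A@[lx,ly]+V,z]
    print("t",round(s["clock"],2),"chest",(A.T@(p[:2]-V)).round(1),"z",round(p[2],1),"F",s["force"].round(1),"w",round(s["grip_width"],1))
    print("shift cm",(R.T@(t-p)/10).round(2),"turn",round(np.degrees(np.arctan2(R[1,1],R[0,1])-yaw),2),"q",s["qpos"].round(2))
E
python3 -c "
from h import *
goto(42,159,130)"
```

```text
t 0.87 chest [-121.8  276. ] z 213.9 F [-0.3 -0.1 -0.5] w 40.9
shift cm [-16.03  12.19   8.39] turn 17.22 q [0.64 0.3  1.6  0.   1.25 0.36]
```

Call:
play_rows([
  [-3.2,2.4,1.5],
  [-6.4,4.8,3],
  [-9.6,7.2,4.5],
  [-12.8,9.6,6],
  [-16,12.2,7.5],
  [-16,12.2,8.4],
  [-16,12.2,8.4],
  [-16,12.2,8.4],
], turn=[6,12,17.2,17.2,17.2,17.2,17.2,17.2], grip=[0,0,0,0,0,0,0,0])

```text
clock: 1.53
eef_pos: [602.8, 226.1, 129.0]
tcp_rot: [0.714, 0.7, -0.001, -0.001]
force: [-0.5, -0.1, 0.4]
grip_width: 0.5
gripper_force: 0.0
```

Run:
```python
from h import *
goto(42,159,77)
cv2.imwrite("pics/w1.png",env.camera("wrist"))
```

```text
t 1.53 chest [ 40.5 161.7] z 129.0 F [-0.5 -0.1  0.4] w 0.5
shift cm [-0.27  0.16  5.2 ] turn 0.32 q [0.34 0.49 1.52 0.   1.14 0.36]
```

View pics/w1.png

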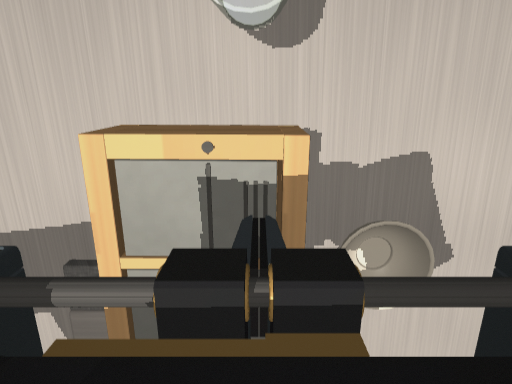

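The wrist view shows the shut fingertips at about (260,220), in line with the three ribs (columns 246–267). The axle is at column 209 and the far rim at column 280. Alignment is good, so I press.

Call:
play_rows([
  [-0.3,0.15,2],
  [-0.3,0.15,4],
  [-0.3,0.15,4.9],
  [-0.3,0.15,5.2],
  [-0.3,0.15,5.3],
  [-0.3,0.15,5.4],
  [-0.3,0.15,5.5],
  [-0.3,0.15,5.5],
], turn=[0,0,0,0,0,0,0,0], grip=[0,0,0,0,0,0,0,0])

```text
clock: 2.25
eef_pos: [605.7, 223.7, 76.0]
tcp_rot: [0.714, 0.701, 0.001, 0.0]
force: [0.6, 0.6, 0.8]
grip_width: 0.6
gripper_force: 0.5
```

Call:
play_rows([
  [0,0,0.1],
  [0,0,0.2],
  [0,0,0.3],
  [0,0,0.3],
], turn=[0,0,0,0], grip=[0,0,0,0])

```text
clock: 2.58
eef_pos: [605.9, 223.7, 73.6]
tcp_rot: [0.714, 0.7, 0.001, 0.0]
force: [-0.4, 0.6, 6.9]
grip_width: 0.5
gripper_force: 3.5
```

Call:
play_rows([
  [0,0,0.1],
  [0,0,0.2],
  [0,0,0.2],
], turn=[0,0,0], grip=[0,0,0])

```text
clock: 2.83
eef_pos: [606.0, 223.7, 73.4]
tcp_rot: [0.714, 0.7, 0.002, 0.0]
force: [-3.5, 0.5, 16.2]
grip_width: 0.5
gripper_force: 7.8
```

Cover A is solid. Next is cover B.

Call:
play_rows([
  [0,0,-2],
  [-2.8,0,-2],
  [-5.6,0,-2],
  [-8.4,0,-2],
  [-8.4,0,-1.2],
  [-8.4,0,-0.5],
  [-8.4,0,-0.2],
  [-8.4,0,-0.1],
], turn=[0,0,0,0,0,0,0,0], grip=[0,0,0,0,0,0,0,0])

```text
clock: 3.5
eef_pos: [603.4, 139.5, 70.1]
tcp_rot: [0.713, 0.701, -0.001, -0.0]
force: [0.0, -1.9, 1.4]
grip_width: 0.6
gripper_force: 0.8
```

Call:
play_rows([
  [0,0,0.1],
  [0,0,0.2],
  [0,0,0.2],
], turn=[0,0,0], grip=[0,0,0])

```text
clock: 3.75
eef_pos: [603.5, 139.9, 68.8]
tcp_rot: [0.713, 0.701, -0.0, -0.0]
force: [-0.2, -0.1, 0.0]
grip_width: 0.3
gripper_force: 0.1
```

```bash
python3 -c "
from h import *
goto(42,-75,130)"
```

```text
t 3.75 chest [43.4 75.6] z 68.8 F [-0.2 -0.1  0. ] w 0.3
shift cm [-15.06  -0.25  -6.13] turn 0.41 q [0.21 0.51 1.66 0.   0.98 0.23]
```

Cover B gives way at low force, so it is the loose one. I follow it down into the well.

Call:
play_rows([
  [0,-0.1,0.3],
  [0,-0.1,0.7],
  [0,-0.1,1.1],
  [0,-0.1,1.5],
  [0,-0.1,1.9],
  [0,-0.1,2.3],
  [0,-0.1,2.4],
  [0,-0.1,2.4],
], turn=[0,0,0,0,0,0,0,0], grip=[0,0,0,0,0,0,0,0])

```text
clock: 4.42
eef_pos: [602.3, 139.1, 44.2]
tcp_rot: [0.714, 0.7, -0.0, -0.0]
force: [0.3, 0.2, -0.1]
grip_width: 0.6
gripper_force: 0.0
```

Call:
play_rows([
  [0,0,0.3],
  [0,0,0.6],
  [0,0,0.9],
  [0,0,1.0],
  [0,0,1.0],
], turn=[0,0,0,0,0], grip=[0,0,0,0,0])

```text
clock: 4.83
eef_pos: [605.8, 139.6, 40.3]
tcp_rot: [0.714, 0.7, 0.003, 0.002]
force: [-1.7, -0.6, 25.0]
grip_width: 0.3
gripper_force: 10.4
```

Run:
```python
from h import *
goto(42,75,130)
a=env.camera("scene")[92:212,200:360]
cv2.imwrite("pics/sc2.png",cv2.resize(a,(800,600),interpolation=cv2.INTER_CUBIC))
for t in (.9,1.1,1.3): 
  for ly in (38,112):
    l=np.array([9-66*np.cos(t),ly]);c,q=np.cos(yaw),np.sin(yaw)
    print(t,ly,((proj("scene",[*(np.array([[c,-q],[q,c]])@l+V),75+66*np.sin(t)],1)-[200,92])*5).round())
```

```text
t 4.83 chest [45.8 75.3] z 40.3 F [-1.7 -0.6 25. ] w 0.3
shift cm [-0.02 -0.3  -8.97] turn 0.34 q [ 0.21  0.54  1.69 -0.    0.91  0.23]
0.9 38 [281. 199.]
0.9 112 [386. 143.]
1.1 38 [298. 194.]
1.1 112 [404. 138.]
1.3 38 [318. 195.]
1.3 112 [424. 138.]
```

View pics/sc2.png

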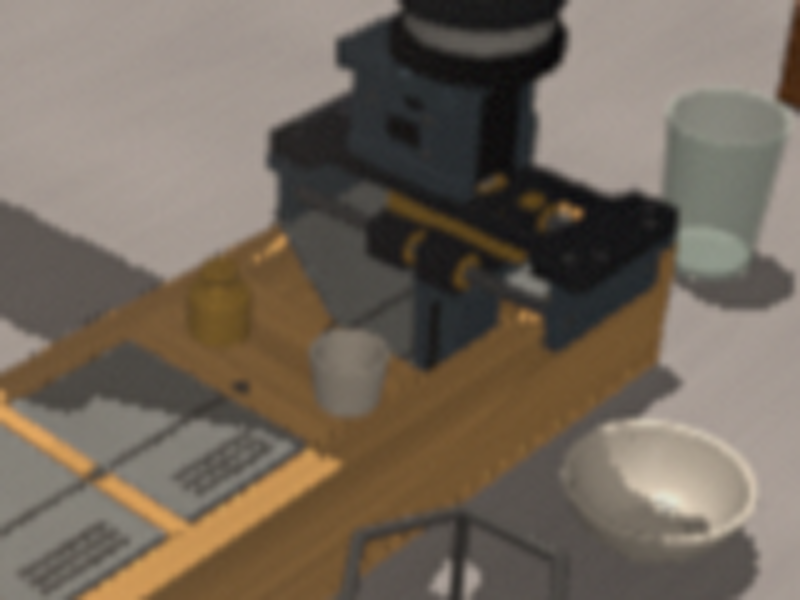

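The fingers are in the well and cover B is tilted. Its near edge touches the gripper body at about (285,225), which is roughly 0.9 rad, and that explains the 25 N. I lift out and move round to the near side.

Call:
play_rows([
  [0,0,-1],
  [0,0,-3],
  [0,0,-6],
  [0,0,-9],
  [0,0,-11.5],
  [0,-4,-11.5],
  [0,-8,-11.5],
  [0,-8,-11.5],
], turn=[0,0,0,0,0,0,0,0], grip=[0,0,0,0,0,0,0,0])

```text
clock: 5.55
eef_pos: [512.8, 139.5, 148.3]
tcp_rot: [0.713, 0.701, -0.005, -0.004]
force: [-1.1, 0.6, 0.1]
grip_width: 0.0
gripper_force: 0.0
```

Call:
play_rows([
  [0,-4,0],
  [0,-5,0],
  [0,-5,0],
], turn=[0,0,0], grip=[0,0,0])

```text
clock: 5.8
eef_pos: [469.5, 141.3, 149.7]
tcp_rot: [0.713, 0.701, -0.001, -0.001]
force: [-1.0, 0.7, 0.1]
grip_width: 0.5
gripper_force: 0.0
```

Run:
```python
from h import *
goto(-65,75,105)
a=env.camera("scene")[92:212,200:360]
cv2.imwrite("pics/sc3.png",cv2.resize(a,(800,600),interpolation=cv2.INTER_CUBIC))
```

```text
t 5.8 chest [-90.6  73.6] z 149.7 F [-1.   0.7  0.1] w 0.5
shift cm [0.12 2.57 4.46] turn 0.42 q [0.27 0.24 1.85 0.   1.05 0.29]
```

View pics/sc3.png

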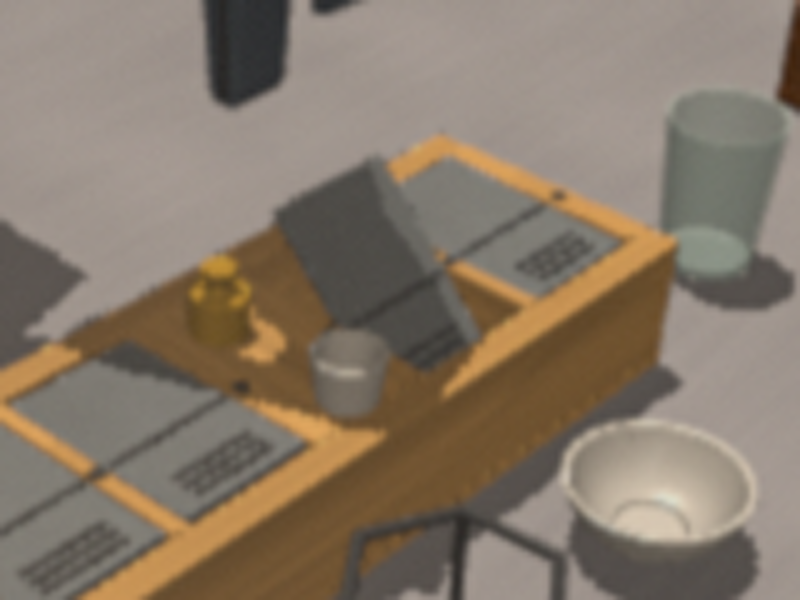

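The cover stays propped at about 0.75–0.8 rad with its near edge from (278,212) to (375,157). The weight, crucible, beaker and dish have not moved. Next I lower to the near side and push along the arc.

Call:
play_rows([
  [0.1,0,2.5],
  [0.1,1,4.7],
  [0.1,2,4.7],
  [0.1,2,4.7],
], turn=[0,0,0,0], grip=[0,0,0,0])

```text
clock: 6.18
eef_pos: [495.6, 142.3, 102.5]
tcp_rot: [0.714, 0.7, 0.0, 0.0]
force: [0.6, -0.0, -0.4]
grip_width: 0.6
gripper_force: 0.0
```

Call:
play_rows([
  [0,0.6,0],
  [0,1.2,0],
  [0,1.7,-0.2],
  [0,2.2,-0.6],
  [0,2.7,-1.0],
  [0,3.2,-1.3],
  [0,3.7,-1.6],
  [0,3.7,-1.6],
], turn=[0,0,0,0,0,0,0,0], grip=[0,0,0,0,0,0,0,0])

```text
clock: 6.85
eef_pos: [531.9, 141.6, 120.0]
tcp_rot: [0.714, 0.7, 0.002, 0.001]
force: [-0.6, 0.3, 0.1]
grip_width: 0.7
gripper_force: 0.0
```

```bash
python3 -c "
from h import *
goto(-12,75,125)"
```

```text
t 6.85 chest [-28.2  75.5] z 120.0 F [-0.6  0.3  0.1] w 0.7
shift cm [-0.06  1.62 -0.49] turn 0.36 q [ 0.24  0.36  1.76 -0.    1.02  0.26]
```

Call:
play_rows([
  [0,0.4,-0.2],
  [0,0.8,-0.3],
  [0,1.2,-0.4],
  [0,1.6,-0.5],
  [0,1.7,-0.5],
  [0,1.7,-0.5],
], turn=[0,0,0,0,0,0], grip=[0,0,0,0,0,0])

```text
clock: 7.35
eef_pos: [547.3, 141.3, 123.9]
tcp_rot: [0.714, 0.7, 0.0, 0.0]
force: [-0.4, 0.6, -0.9]
grip_width: 0.1
gripper_force: 0.0
```

Call:
play_rows([
  [0,-1,0],
  [0,-3,0],
  [0,-6,0],
  [0,-9,0],
  [0,-10,-3],
  [0,-10,-5],
  [0,-10,-5],
], turn=[0,0,0,0,0,0,0], grip=[0,0,0,0,0,0,0])

```text
clock: 7.93
eef_pos: [447.4, 143.8, 177.7]
tcp_rot: [0.713, 0.701, 0.004, 0.002]
force: [1.1, -0.1, 0.5]
grip_width: 0.4
gripper_force: 0.0
```

Run:
```python
from h import *
goto(-65,75,105)
a=env.camera("scene")[92:212,200:360]; b=env.camera("side")[120:255,185:295]
cv2.imwrite("pics/sc4.png",np.hstack([cv2.resize(a,(480,360)),cv2.resize(b,(293,360))]))
for t in (1.1,1.3,1.5,1.6): 
  for n,o,k in (("scene",(200,92),3),("side",(185,120),2.667)):
    r=[]
    for ly in (38,112):
      l=np.array([9-66*np.cos(t),ly]);c,q=np.cos(yaw),np.sin(yaw)
      r.append(((proj(n,[*(np.array([[c,-q],[q,c]])@l+V),75+66*np.sin(t)],1)-o)*k+[480*(n=="side"),0]).round())
    print(t,n,r)
```

```text
t 7.93 chest [-112.7   75.6] z 177.7 F [ 1.1 -0.1  0.5] w 0.4
shift cm [-0.11  4.71  7.3 ] turn 0.4 q [0.29 0.18 1.86 0.   1.1  0.3 ]
1.1 scene [array([179., 116.]), array([242.,  83.])]
1.1 side [array([578.,  99.]), array([563.,  66.])]
1.3 scene [array([191., 117.]), array([254.,  83.])]
1.3 side [array([588.,  93.]), array([573.,  60.])]
1.5 scene [array([204., 120.]), array([267.,  86.])]
1.5 side [array([600.,  89.]), array([585.,  57.])]
1.6 scene [array([210., 124.]), array([273.,  89.])]
1.6 side [array([606.,  88.]), array([590.,  55.])]
```

View pics/sc4.png

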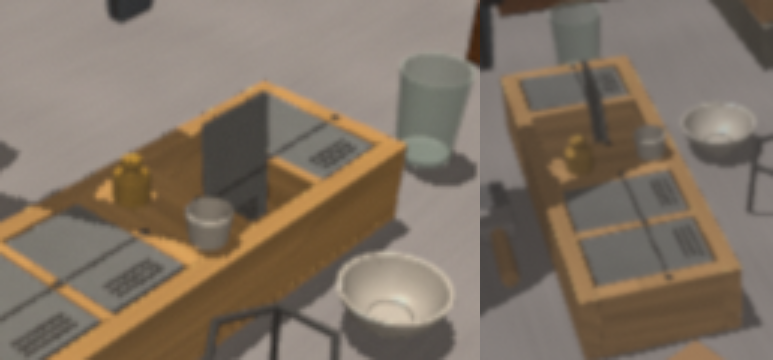

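The cover stands upright with its top edge from (203,124) to (267,93), about 1.5 rad. The other covers are flush, nothing else has moved, and the gripper is clear.

```bash
python3 -c "
from station import env
print(env.job_done())"
```

```text
the job is handed in; nothing more can be done
None
```

Cover B, just left of the middle deck, was the loose one; I pushed it up from the near side and left it standing at about 1.5 rad (judged from the camera), with the other covers shut, and handed the job in at about 8 s; no verdict came back.

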